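# Load a sample vial into the changer and index it to the reader

### The arm

A 6-joint arm with a two-finger parallel gripper is mounted at the origin on the work surface. World frame = base frame: x ahead of the robot, y to its left, z up, the work surface at z = 0. Lengths are in m, angles in rad, forces in N, time in s.
With the tool pointing down it reaches from about 0.4 to 0.825 m from the base axis. Payload 7 kg.
Tool frame: the origin (TCP) lies on the centre line of the jaws, within the pads' length; the fingertips stand 22 mm ahead of it and the grasp point (between the pads) lies 3 mm ahead of it; z points along the fingers, y is the line along which they close (so a half turn about z gives the same grasp; the last joint's range is limited). The gripper opens to 88 mm and grips with 3 to 60 N. Pads are 19 mm wide; open, the fingers measure 130 mm over their backs; the gripper's body (78 mm by 193 mm) begins 47 mm behind the grasp point.
Start: joints at [-1.044, 0.359, 0.012, 0, -1.224, -0.288], TCP at [0.16, -0.656, 0.219] pointing down, gripper open.
Joint ranges: [-3.07, 3.07], [-1.43, 2.12], [-1.02, 1.25], [-3.03, 1.67], [-3.05, -0], [-3.03, 3.03]. Speed limits (rad/s): [2.39, 2.39, 3.01, 3.14, 3.14, 3.14].

### API

Orientations are given as [roll, pitch, yaw] about the fixed x, y, z axes, in that order (R = Rz(yaw) Ry(pitch) Rx(roll)).
In Python, from station import monitor, viewer, order gives the robot as it stands. The module is installed in compiled form; this text tells all that it offers.
- The arm moves only by the tool servo_tool, never from a script. Its argument "targets" is a list of rows, each an object with "angular": the turn, a rotation vector about the tool's x, y, z in degrees, a list of three; "xyz": the shift along the tool's x, y, z in cm, a list of three; "claw": the finger opening in cm, from 0 to 8.76. A call has 1 to 20 rows; each row shifts and turns the commanded pose from where the row before left it, along the tool's axes as they then stand; what a row does not reach is not made up. A row lasts 1/10 s, in which the tool goes at most 50 mm and 8.59 degrees, less where a joint would pass 70% of its speed; a pose out of reach is approached as far as the arm can. A call is refused whole if a number of a shift passes 5 or a number of a turn 8.59, either way. A call with a gripper value outside its range is refused whole. The fingers move at their own pace and stop on an object; "force" is the grip in N (left out, the last holds). Time passes only in rows, so rows that do not move let the fingers close. It gives the time, the measured TCP pose, the force, the opening and the grip force at its end, in the units of the state.
- monitor.get_state(): the state, without advancing time (a new reading comes with each control period).
- viewer.grab_frame(name): name is "side" or "top"; returns a dict with "color" (400x640x3 uint8, blue, green, red), "fovy" (degrees; the focal length in pixels is half the picture's height over the tangent of half this angle, whatever the lens; pixels are square), "cx", "cy" (the principal point, pixels), "R" (3x3) and "t" (3): a world point X has camera coordinates R X + t. Camera axes: x right, y down, z forward; pixel columns grow to the right and rows downward; lengths in m; the calibration is good to about 2 mm. A picture is of the moment at which its call begins. There is no depth.
- order.job_done(): hands the job in; it is judged then, once.
The state is a dict: "t": time; "q": joint angles; "qd": joint speeds; "joint_efforts": joint torques, N m; "eef_pos": TCP position; "ee_rot": TCP orientation; "force": force on the tool from outside, world axes, zero at the start; "moment": the same for the moment, N m; "width": finger opening in m; "gripper_force": force on a finger pad.
Only numpy, scipy, OpenCV 4.12 (cv2) and the standard library are available. Lean on these libraries where they do the work, as an engineer would, in place of code of your own. Each camera call takes 0.05 s, during which the arm holds its last target. There are 200 camera calls.

### The job

Load the sample vial that stands on the bench into the empty cup at the changer's forked load bracket: press it straight down past the cup's spring clip until it is fully home on the seat in the cup, whose height is not known beforehand and must be felt, without ever pressing on the seat harder than about 20 N. Then turn the carousel by hand, without spinning it, exactly one click clockwise (seen from above), so that the loaded vial stands at the reader, and let go, leaving the other vials in their cups and the bottles, jar and beaker where they stand.

Things in the scene. Friction and masses are not known exactly. Their poses are not given: they have to be found in the camera images.
- vial_mid (a point): Centre (half-way up, 42.5 mm above the foot) of the sample vial to load: amber glass, white screw cap, 28 mm diameter, 85 mm tall, about 60 g, foot edge bevelled by 1 mm; stands upright on the bench among larger bottles. Its z axis points to the cap. Once home its top 43 to 61 mm stand out of the cup.
- vial_foot (a point): Centre of the underside of the same sample vial (on its axis, 42.5 mm below vial_mid).
- load_mouth (a point): Centre of the mouth of the empty cup at the load bracket, about 93 mm above the bench: one of eight grey cups in a ring of 85 mm radius on the turntable, with which it turns. Axes as knob_mid's. Bore 29.4 mm wide, walls 4 mm thick. Tangentially the cup gives a little (about 350 N/m). In its outer wall, 12 mm below the mouth, a sprung steel ball stands 2 mm into the bore. The cups on either side are empty.
- seat_switch (a joint): Travel (m) of the presence button, 10 mm wide, 3 mm proud of the rigid seat that forms the load cup's floor: 0 free, 0.003 flush with the seat, when the vial rests on it (under 1.5 N). The seat's height is set differently each run and not measured: its face lies 24 to 42 mm below the mouth; feel for it. Sliding past the ball takes about 2 to 12 N; its friction then keeps the vial where it is left.
- knob_mid (a point): Centre of the carousel's black knob, on its vertical axis, about 143 mm above the bench: a bar 50 mm long (its x axis), 14 mm thick (its y axis), 32 mm tall (z up), turning with the carousel. Below it a collar 38 mm across, its top 16 mm under this point. Vials in the ring reach up to 155 mm above the bench, their inner sides 71 mm from the axis.
- carousel (a joint): Angle of the carousel in rad, 0 at the start, growing clockwise seen from above. A spring detent clicks every pi/4 = 0.785 rad; going to the next click takes up to about 0.35 N m until half-way, then the detent pulls it on. At 0.785 the load cup faces the reader.
- sampler: Fixed base of the changer, origin on the bench under the carousel's axis, z up: round, 250 mm across. Outside the rim on its +y side, centre 160 mm out, stands the reader, a putty box 56 (x) x 36 (y) x 95 mm tall. Half-way between its -x and +y sides, from 123 to 160 mm out, stands the load bracket, a fork of thin steel plates, 50 mm tall and 50 mm wide.
- full1: One of three vials like the sample vial, already seated in cups of the carousel: origin at the centre of its underside, z to its cap. They ride round with the carousel and must stay upright in their cups.
- full2: Second of the vials already seated in the carousel (see full1).
- full3: Third of the vials already seated in the carousel (see full1).
- flask: Bystander: clear bottle, blue cap, 48 mm wide, 105 mm tall; origin at the centre of its underside.
- jar: Bystander: clear squat jar, white lid, 52 mm wide, 60 mm tall; origin at the centre of its underside.
- beaker: Bystander: open glass beaker, 68 mm wide, 85 mm tall; origin at the centre of its underside.
- solvent: Bystander: amber solvent bottle, 84 mm wide, 170 mm tall; origin at the centre of its underside.

How it is judged:
On the way, in this order (a step that is already met when the one before it is completed fails the run):
1. the sample vial is fully home in the load cup, before the carousel is turned (horizontal distance between vial_foot and load_mouth below 0.004 m and z of vial_foot in the frame of load_mouth below -0.018 m and value of joint seat_switch above 0.0018 m and angle between vial_foot's own z axis and vertical below 0.08 rad and value of joint carousel between -0.15 and 0.15 rad), for 0.2 s.
2. the carousel is turned one click clockwise with the vial still home (horizontal distance between vial_foot and load_mouth below 0.004 m and z of vial_foot in the frame of load_mouth below -0.018 m and value of joint seat_switch above 0.0018 m and angle between vial_foot's own z axis and vertical below 0.08 rad and value of joint carousel between 0.685398 and 0.885398 rad), for 0.2 s.
At the end, for the whole second after the job is handed in: The sample vial stands in the load cup, upright within 0.08 rad, within 4 mm of its axis, 18 mm or more below its mouth, holding the seat button down by over 1.8 mm; the carousel rests one click clockwise of its start (0.785 rad within 0.08); all is released and at rest (horizontal distance between vial_foot and load_mouth below 0.004 m and z of vial_foot in the frame of load_mouth below -0.018 m and value of joint seat_switch above 0.0018 m and angle between vial_foot's own z axis and vertical below 0.08 rad and value of joint carousel between 0.705398 and 0.865398 rad and velocity of joint carousel between -0.1 and 0.1 rad/s and linear speed of vial below 0.02 m/s); the robot touches nothing.
It fails at once if the sample vial is pressed on the seat with more than 25 N (contact force between vial and seat_carrier above 25 N).
It fails at once if the carousel is turned well past one click, or backward (value of joint carousel above 1.1354 rad or value of joint carousel below -0.3 rad).
It fails at once if the carousel is spun fast (over 4 rad/s) (velocity of joint carousel above 4 rad/s or velocity of joint carousel below -4 rad/s).
It fails at once if the sample vial is tipped over, or a vial already in the carousel is tipped or pulled out (angle between vial_foot's own z axis and vertical above 0.7 rad or angle between any of full1, full2, full3's own z axis and vertical above 0.25 rad or height (world z) of any of full1, full2, full3 above 0.065 m).
It fails at once if a bottle, jar or beaker on the bench is moved more than 30 mm or tipped (distance of any of flask, jar, beaker, solvent from where it was at the start of the episode above 0.03 m or angle between any of flask, jar, beaker, solvent's own z axis and vertical above 0.5 rad).
It also fails if it takes over 56 s, if anything falls off the work surface, if the arm or the gripper's body presses on something with over 40 N, if the wrist force passes 120 N, or if a joint passes its speed limit or range.

## Working session

There is one attempt and no reset: what is moved stays moved. The work goes in short steps, Python scripts to look and compute and a tool call to move; the robot and the scene stay as the last step left them, time stands still between calls to the robot, and variables do not carry over. Pictures are saved under pics/ and viewed, at most 10 in all, crops included, and the job is handed in when it is done.

Besides the shell and the picture viewer there is one more tool, called after "Request:" as a command line: name --argument value ..., lists and objects as JSON in quotes. servo_tool: Moves the arm, as the interface text tells. Its arguments: {"type":"object","properties":{"targets":{"type":"array"},"force":{"type":"number"}},"required":["targets"]}

```bash
mkdir -p pics; cat > h.py <<'E'
from station import monitor, viewer, order
import numpy as np, cv2
def grab(n,save=None):
    f=viewer.grab_frame(n)
    f['f']=200/np.tan(np.radians(f['fovy'])/2); f['R']=np.array(f['R']); f['t']=np.array(f['t'])
    if save: cv2.imwrite('pics/'+save,f['color'])
    return f
def proj(f,X):
    c=(np.atleast_2d(X)@f['R'].T)+f['t']
    return c[:,:2]/c[:,2:]*f['f']+[f['cx'],f['cy']]
def ray(f,u,v):
    d=f['R'].T@np.array([(u-f['cx'])/f['f'],(v-f['cy'])/f['f'],1]); return -f['R'].T@f['t'],d
def atz(f,u,v,z):
    o,d=ray(f,u,v); return o+d*(z-o[2])/d[2]
E
python3 - <<'E'
from h import *
import pickle
np.set_printoptions(precision=4,suppress=True)
for n in('side','top'):
    f=grab(n,n+'0.png'); print(n,f['fovy'],f['cx'],f['cy'],'pos',-f['R'].T@f['t'],f['R'].tolist()); pickle.dump(f,open(n+'0.pkl','wb'))
print(monitor.get_state())
E
```

```text
side 47.441216284574175 328.8184496474029 210.9331290405131 pos [ 0.5    -0.5765  0.9005] [[0.9955766638245721, -0.09244108283828961, 0.016785489317240495], [-0.05894377851187575, -0.7536774952485613, -0.6545959548688014], [0.07316240443477544, 0.6507110567368125, -0.7557925530314404]]
top 52.315949576999934 316.70035480249607 207.76851978761403 pos [0.4969 0.0866 1.069 ] [[-0.016966287268403782, -0.9998539741504043, 0.0020433971636992657], [-0.9954201309511607, 0.016698683220432387, -0.09412713145463403], [0.09407926441836321, -0.0036310266242848815, -0.9955580885373556]]
{'t': 0.1, 'q': array([-1.0439,  0.3593,  0.0112, -0.0003, -1.2241, -0.2881]), 'qd': array([ 0.0004,  0.    ,  0.0041,  0.0015,  0.0018, -0.    ]), 'joint_efforts': array([ -0.0021, -58.4163,  29.3752,   7.0157,   0.0101,  -0.    ]), 'eef_pos': array([ 0.1595, -0.6554,  0.2185]), 'ee_rot': array([ 3.1401, -0.0001, -2.9029]), 'force': array([0.1814, 0.1881, 0.0824]), 'moment': array([-0.0368,  0.0113,  0.0431]), 'gripper_force': 0.0, 'width': 0.08799959614465235}
```

View pics/top0.png

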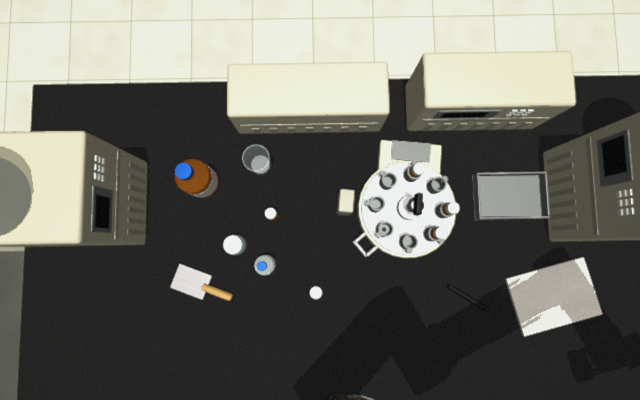

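View pics/side0.png

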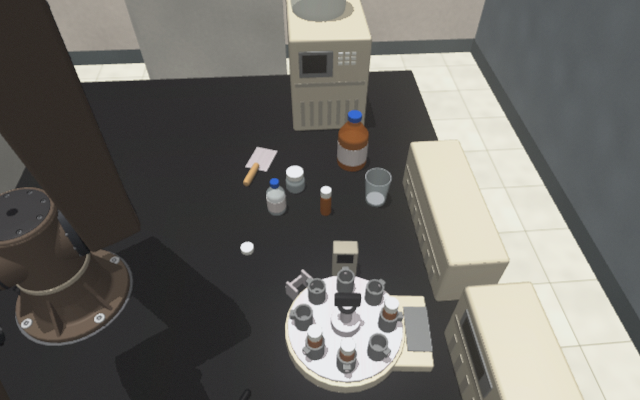

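Top: vial cap at (271,213), carousel centre ≈(409,208), reader ≈(346,201), fork bracket ≈(365,244), load cup ≈(383,229). Side: vial ≈(326,200), fork ≈(298,287), knob ≈(347,300). I'll zoom in on these.

```bash
python3 - <<'E'
from h import *
t=cv2.imread('pics/top0.png');s=cv2.imread('pics/side0.png')
a=cv2.resize(t[135:265,340:470],(520,520),interpolation=cv2.INTER_CUBIC)
b=cv2.resize(t[195:235,250:290],(240,240),interpolation=cv2.INTER_CUBIC)
c=cv2.resize(s[175:225,305:355],(250,250),interpolation=cv2.INTER_CUBIC)
o=np.zeros((520,780,3),np.uint8);o[:,:520]=a;o[:240,530:770]=b;o[260:510,525:775]=c
cv2.imwrite('pics/c1.png',o)
cv2.imwrite('pics/c2.png',cv2.resize(s[235:390,270:440],(680,620-20),interpolation=cv2.INTER_CUBIC))
E
```

```text
(no output)
```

View pics/c1.png

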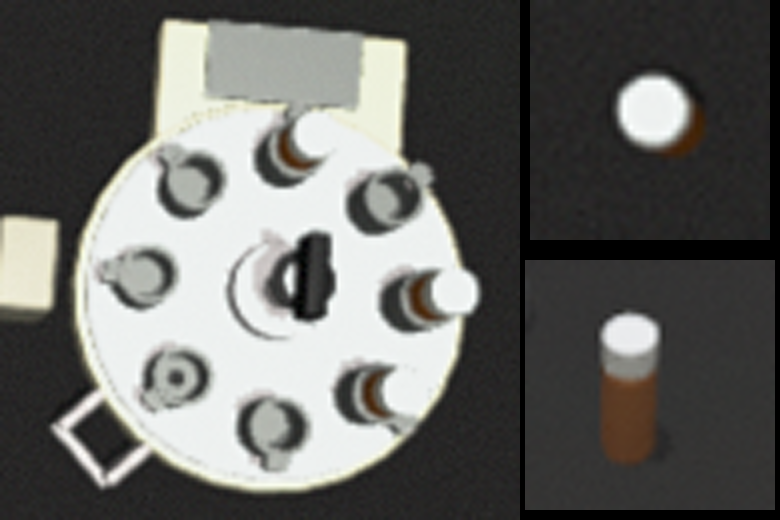

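View pics/c2.png

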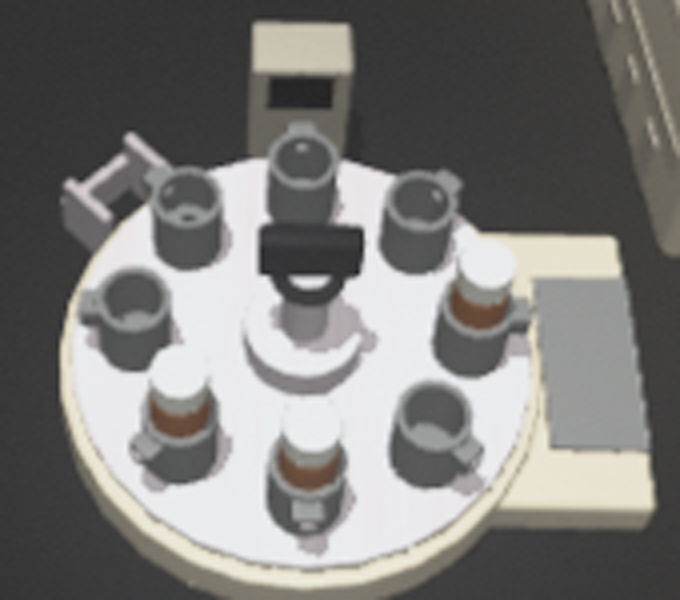

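```bash
cat > loc.py <<'E'
from h import *
import pickle
from scipy.optimize import least_squares
np.set_printoptions(precision=4,suppress=True)
T,S=[pickle.load(open(n+'0.pkl','rb')) for n in('top','side')]
ct=lambda x,y:np.array([340+(x+.5)/4-.5,135+(y+.5)/4-.5])
cs=lambda x,y:np.array([270+(x+.5)/4-.5,235+(y+.5)/(600/155)-.5])
# cup mouths: k = angle index*45deg in sampler frame
top={3:(176,374),2:(147,275),1:(192,183),4:(273,425),7+0:(390,197)}
side={3:(188,193),2:(303,160),1:(420,200),4:(135,300),7:(432,415)}
def cups(p,k,z=.093):
    a=p[2]+k*np.pi/4; return np.array([p[0]+.085*np.cos(a),p[1]+.085*np.sin(a),z])
def res(p):
    r=[]
    for k in top: r+=[*(proj(T,cups(p,k))[0]-ct(*top[k])-p[3:5])]
    for k in side: r+=[*(proj(S,cups(p,k))[0]-cs(*side[k])-p[5:7])]
    return np.r_[r,p[3:]*.7]
E
python3 - <<'E'
from loc import *
print('centre guess',atz(T,*ct(273,290),.06))
c=atz(T,*ct(273,290),.06)
# k=7 index check: upper-right cup in top = +x,-y => -45deg = 7
r=least_squares(res,[c[0],c[1],0,0,0,0,0],loss='soft_l1')
p=r.x; print(p,r.cost); print(res(p).reshape(-1,1)[:20].reshape(-1,2))
print('load',cups(p,3),'knob r from base',np.hypot(*p[:2]))
print('knob proj top',proj(T,[p[0],p[1],.159])+p[3:5],'side',proj(S,[p[0],p[1],.159])+p[5:7])
# vial cap white blobs
for n,f,b in(('top',T,(250,195,290,235)),('side',S,(305,175,355,225))):
    im=f['color'][b[1]:b[3],b[0]:b[2]].min(2)
    for th in(150,200,225):
        y,x=np.nonzero(im>th); print(n,th,len(x),x.mean()+b[0],y.mean()+b[1],x.min()+b[0],x.max()+b[0],y.min()+b[1],y.max()+b[1])
# knob black pixels top of bar (side/top)
for n,f,b in(('top',T,(405,188,430,222)),('side',S,(332,285,365,312))):
    g=f['color'][b[1]:b[3],b[0]:b[2]].max(2)
    m=(g<45).astype(np.uint8); y,x=np.nonzero(m); print(n,len(x),cv2.minAreaRect(np.c_[x+b[0],y+b[1]].astype(np.float32)))
E
```

```text
centre guess [ 0.59   -0.1441  0.06  ]
[ 0.5881 -0.1452 -0.1086  0.669   0.35    0.2926 -0.6901] 2.5394244051609682
[[ 0.3599  0.7042]
 [-0.7951 -0.3321]
 [ 0.1195 -0.9503]
 [ 0.3934  0.6381]
 [ 0.0963  0.057 ]
 [-0.1674  0.7583]
 [ 0.1768 -0.3077]
 [ 0.2182  0.2769]
 [-0.5612 -0.9019]
 [ 0.4465 -0.2166]]
load [ 0.5349 -0.0789  0.093 ] knob r from base 0.605752468337407
knob proj top [[418.9421 204.1137]] side [[348.122  293.5391]]
top 150 101 269.91089108910893 212.93069306930693 265 275 208 218
top 200 92 269.94565217391306 212.8695652173913 265 275 208 218
top 225 79 269.873417721519 212.77215189873417 265 275 208 217
side 150 77 325.7012987012987 189.74025974025975 321 331 186 194
side 200 63 325.55555555555554 189.53968253968253 321 330 186 193
side 225 46 325.69565217391306 189.5 322 330 187 192
top 75 ((417.5, 204.0), (20.0, 9.0), 90.0)
side 0 ((0.0, 0.0), (0.0, 0.0), 0.0)
```

```bash
python3 - <<'E'
from loc import *
a=atz(T,269.93,212.85,.085);b=atz(S,325.65,189.6,.085);print('vial',a,b)
# bystanders roughly
for n,uv,z in(('flask',(263,266),.105),('jar',(234,245),.06),('beaker',(256,157),.05),('solvent',(183,171),.17)): print(n,atz(T,*uv,z))
s=monitor.get_state(); from scipy.spatial.transform import Rotation as R
Rt=R.from_euler('xyz',s['ee_rot']).as_matrix(); print(Rt)
E
```

```text
vial [0.5794 0.1966 0.085 ] [0.5776 0.1956 0.085 ]
flask [0.4529 0.2113 0.105 ]
jar [0.5034 0.2884 0.06  ]
beaker [0.7254 0.235  0.05  ]
solvent [0.6694 0.3807 0.17  ]
[[-0.9716 -0.2365 -0.0005]
 [-0.2365  0.9716  0.0014]
 [ 0.0001  0.0015 -1.    ]]
```

Request:
servo_tool --targets '[{"xyz":[-3.04,3.64,0],"angular":[0,0,0],"claw":6},{"xyz":[-3.04,3.64,0],"angular":[0,0,0],"claw":6},{"xyz":[-3.04,3.64,0],"angular":[0,0,0],"claw":6},{"xyz":[-3.04,3.64,0],"angular":[0,0,0],"claw":6},{"xyz":[-3.04,3.64,0],"angular":[0,0,0],"claw":6},{"xyz":[-3.04,3.64,0],"angular":[0,0,0],"claw":6},{"xyz":[-3.04,3.64,0],"angular":[0,0,0],"claw":6},{"xyz":[-3.04,3.64,0],"angular":[0,0,0],"claw":6},{"xyz":[-3.04,3.64,0],"angular":[0,0,0],"claw":6},{"xyz":[-3.04,3.64,0],"angular":[0,0,0],"claw":6},{"xyz":[-3.04,3.64,0],"angular":[0,0,0],"claw":6},{"xyz":[-3.04,3.64,0],"angular":[0,0,0],"claw":6},{"xyz":[-3.04,3.64,0],"angular":[0,0,0],"claw":6},{"xyz":[-3.04,3.64,0],"angular":[0,0,0],"claw":6},{"xyz":[-3.04,3.64,0],"angular":[0,0,0],"claw":6},{"xyz":[-3.04,3.64,0],"angular":[0,0,0],"claw":6},{"xyz":[-3.04,3.64,0],"angular":[0,0,0],"claw":6},{"xyz":[-3.04,3.64,0],"angular":[0,0,0],"claw":6},{"xyz":[-3.04,3.64,0],"angular":[0,0,0],"claw":6},{"xyz":[-3.04,3.64,0],"angular":[0,0,0],"claw":6}]'

```text
t: 2.1
eef_pos: [0.5785, 0.1972, 0.2191]
ee_rot: [-3.142, -0.0, -2.903]
force: [0.5, -0.4, 1.0]
width: 0.0596
gripper_force: 0.0
```

Request:
servo_tool --targets '[{"xyz":[0,0,0],"angular":[0,0,6.7],"claw":6},{"xyz":[0,0,0],"angular":[0,0,6.7],"claw":6},{"xyz":[0,0,0],"angular":[0,0,6.5],"claw":6},{"xyz":[0,0,0],"angular":[0,0,0],"claw":6},{"xyz":[0,0,0],"angular":[0,0,0],"claw":6}]'

```text
t: 2.6
eef_pos: [0.578, 0.1952, 0.2191]
ee_rot: [-3.141, -0.0, 3.036]
force: [0.1, -0.5, -0.4]
width: 0.06
gripper_force: 0.0
```

Request:
servo_tool --targets '[{"xyz":[0,0.1,3],"angular":[0,0,0],"claw":6},{"xyz":[0,0,3],"angular":[0,0,0],"claw":6},{"xyz":[0,0,3],"angular":[0,0,0],"claw":6},{"xyz":[0,0,3],"angular":[0,0,0],"claw":6},{"xyz":[0,0,1.7],"angular":[0,0,0],"claw":6},{"xyz":[0,0,1.0],"angular":[0,0,0],"claw":6},{"xyz":[0,0,0],"angular":[0,0,0],"claw":6},{"xyz":[0,0,0],"angular":[0,0,0],"claw":6}]' --force 20

```text
t: 3.4
eef_pos: [0.5788, 0.1965, 0.0732]
ee_rot: [3.141, 0.001, 3.034]
force: [0.2, -0.7, 0.9]
width: 0.0599
gripper_force: 0.0
```

Request:
servo_tool --targets '[{"xyz":[0,0,0],"angular":[0,0,0],"claw":4},{"xyz":[0,0,0],"angular":[0,0,0],"claw":3.5},{"xyz":[0,0,0],"angular":[0,0,0],"claw":3.1},{"xyz":[0,0,0],"angular":[0,0,0],"claw":2.8},{"xyz":[0,0,0],"angular":[0,0,0],"claw":2.4},{"xyz":[0,0,0],"angular":[0,0,0],"claw":2},{"xyz":[0,0,0],"angular":[0,0,0],"claw":1.5},{"xyz":[0,0,0],"angular":[0,0,0],"claw":1.5}]'

```text
t: 4.2
eef_pos: [0.5785, 0.1964, 0.0726]
ee_rot: [3.141, 0.0, 3.033]
force: [0.6, 0.6, 2.1]
width: 0.0267
gripper_force: 20.0
```

```bash
python3 - <<'E'
from h import *
s=monitor.get_state(); print(s['width'],s['gripper_force'],s['force'],s['moment'],s['eef_pos'])
f=grab('side');t=grab('top')
o=np.zeros((400,800,3),np.uint8);o[:,:400]=cv2.resize(f['color'][130:230,275:375],(400,400),interpolation=3);o[:,400:]=cv2.resize(t['color'][150:250,220:320],(400,400),interpolation=3)
cv2.imwrite('pics/g1.png',o)
E
```

```text
0.026682706824314877 20.00392645597458 [0.5983355  0.5767603  2.10326649] [ 0.03095818 -0.00200625  0.00892963] [0.5785173  0.19643375 0.07258468]
```

View pics/g1.png

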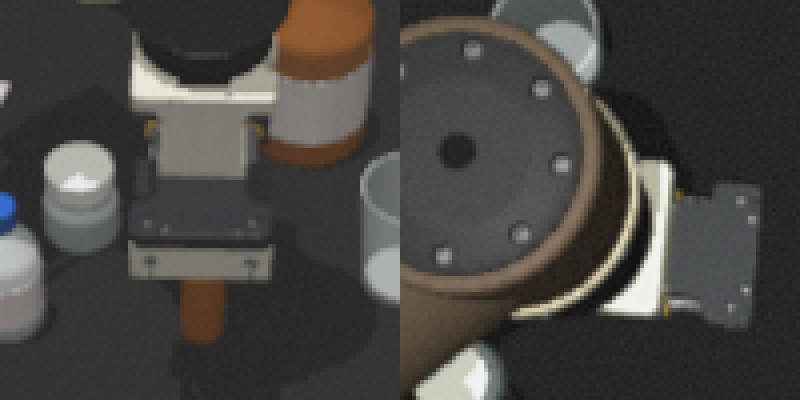

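The vial is gripped upright (crop ≈(203,300)). I'll refine the cup ring automatically from the first images while lifting.

```bash
cat > rim.py <<'E'
from loc import *
from scipy.optimize import minimize, differential_evolution
from scipy.ndimage import map_coordinates
a=np.linspace(0,2*np.pi,72,endpoint=False)
rr=np.array([.0155,.0168,.0181]); ri=np.array([.0125,.0135]); ro=np.array([.0198,.021])
def samp(f,c,rs):
    P=np.array([[c[0]+r*np.cos(t),c[1]+r*np.sin(t),c[2]] for r in rs for t in a])
    uv=proj(f,P); return map_coordinates(f['g'],[uv[:,1],uv[:,0]],order=1)
def cost(p,f,ks,z):
    c=0
    for k in ks:
        c+=np.mean(np.minimum(np.abs(samp(f,cups(p,k,z),rr)-(m:=np.median(samp(f,cups(p,k,z),rr)))),30))
    return c/len(ks)
E
python3 - <<'E'
from rim import *
for f in(T,S): f['g']=cv2.GaussianBlur(f['color'],(0,0),.6).astype(float).mean(2)
for n,f in(('top',T),('side',S)):
  for z in(.091,.093,.095):
    for ks in([1,2,3,4,7],[3]):
        b=[(.578,.598),(-.155,-.135),(-.2,0)] if len(ks)>1 else [(.578,.598),(-.155,-.135),(-.1089,-.1087)]
        r=differential_evolution(cost,b,args=(f,ks,z),seed=1,tol=1e-6,popsize=12,maxiter=60)
        print(n,z,ks,r.x,r.fun,'load',cups(r.x,3,z)[:2])
E
```

```text
top 0.091 [1, 2, 3, 4, 7] [ 0.5899 -0.1483 -0.1022] 15.43570356987794 load [ 0.5363 -0.0824]
top 0.091 [3] [ 0.589  -0.1484 -0.1088] 14.861088688431064 load [ 0.5358 -0.0821]
top 0.093 [1, 2, 3, 4, 7] [ 0.5898 -0.148  -0.1008] 15.443604843486776 load [ 0.536  -0.0821]
top 0.093 [3] [ 0.5889 -0.148  -0.1088] 14.9643121887374 load [ 0.5357 -0.0818]
top 0.095 [1, 2, 3, 4, 7] [ 0.5895 -0.1475 -0.1018] 15.513454170349002 load [ 0.5358 -0.0816]
top 0.095 [3] [ 0.5889 -0.1478 -0.1089] 15.047587279317428 load [ 0.5357 -0.0815]
side 0.091 [1, 2, 3, 4, 7] [ 0.5875 -0.146  -0.1032] 11.167166814152154 load [ 0.5339 -0.08  ]
side 0.091 [3] [ 0.5869 -0.1461 -0.1089] 10.380642612327264 load [ 0.5337 -0.0798]
side 0.093 [1, 2, 3, 4, 7] [ 0.5874 -0.1471 -0.1023] 11.119900710381653 load [ 0.5338 -0.0811]
side 0.093 [3] [ 0.5868 -0.1473 -0.1089] 10.52141368335493 load [ 0.5336 -0.081 ]
side 0.095 [1, 2, 3, 4, 7] [ 0.5871 -0.1481 -0.1037] 11.351920172657092 load [ 0.5335 -0.0821]
side 0.095 [3] [ 0.5867 -0.1485 -0.1089] 10.673470641824098 load [ 0.5334 -0.0822]
```

Request:
servo_tool --targets '[{"xyz":[0,0,-2],"angular":[0,0,0],"claw":1.5},{"xyz":[0,0,-3],"angular":[0,0,0],"claw":1.5},{"xyz":[0,0,-3],"angular":[0,0,0],"claw":1.5},{"xyz":[0,0,-3],"angular":[0,0,0],"claw":1.5},{"xyz":[0,0,-2],"angular":[0,0,0],"claw":1.5},{"xyz":[0,0,0],"angular":[0,0,0],"claw":1.5}]'

```text
t: 4.9
eef_pos: [0.5796, 0.1969, 0.2055]
ee_rot: [3.139, 0.004, 3.033]
force: [-0.5, 0.9, -1.7]
width: 0.0264
gripper_force: 20.0
```

Request:
servo_tool --targets '[{"xyz":[0.168,-3.51,0],"angular":[0,0,0],"claw":1.5},{"xyz":[0.168,-3.51,0],"angular":[0,0,0],"claw":1.5},{"xyz":[0.168,-3.51,0],"angular":[0,0,0],"claw":1.5},{"xyz":[0.168,-3.51,0],"angular":[0,0,0],"claw":1.5},{"xyz":[0.168,-3.51,0],"angular":[0,0,0],"claw":1.5},{"xyz":[0.168,-3.51,0],"angular":[0,0,0],"claw":1.5},{"xyz":[0.168,-3.51,0],"angular":[0,0,0],"claw":1.5},{"xyz":[0.168,-3.51,0],"angular":[0,0,0],"claw":1.5},{"xyz":[0,0,1.2],"angular":[0,0,0],"claw":1.5},{"xyz":[0,0,1.0],"angular":[0,0,0],"claw":1.5},{"xyz":[0,0,0],"angular":[0,0,0],"claw":1.5},{"xyz":[0,0,0],"angular":[0,0,0],"claw":1.5},{"xyz":[0,0,0],"angular":[0,0,0],"claw":1.5}]'

```text
t: 6.2
eef_pos: [0.5349, -0.0806, 0.1805]
ee_rot: [-3.142, 0.0, 3.034]
force: [-0.7, -0.1, -1.0]
width: 0.0268
gripper_force: 20.0
```

```bash
python3 - <<'E'
from rim import *
s=monitor.get_state(); print(s['eef_pos'],s['ee_rot'],s['force'])
f=grab('side'); p=s['eef_pos']; fz=p[2]-.0726
im=f['color'].copy()
B=6; x0,y0,w,h=275,260,70,70
o=cv2.resize(im[y0:y0+h,x0:x0+w],(w*B,h*B),interpolation=3); o2=o.copy()
def circ(c,r,col):
    P=np.array([[c[0]+r*np.cos(t),c[1]+r*np.sin(t),c[2]] for t in a])
    q=((proj(f,P)-[x0,y0]+.5)*B-.5).astype(int); cv2.polylines(o2,[q.reshape(-1,1,2)],True,col,1)
sb=np.array([-.001,0]) # side bias
circ([.5338,-.0811,.093],.0147,(0,255,0)); circ([.5338,-.0811,.093],.0187,(0,255,0))
circ([p[0]-.0009,p[1]-.0008,fz],.014,(0,0,255))
cv2.imwrite('pics/i1.png',np.hstack([o[:,:400],o2[:,:400]]))
E
```

```text
[ 0.5349 -0.0806  0.1805] [-3.1415  0.0002  3.0343] [-0.7075 -0.0857 -1.0363]
```

View pics/i1.png

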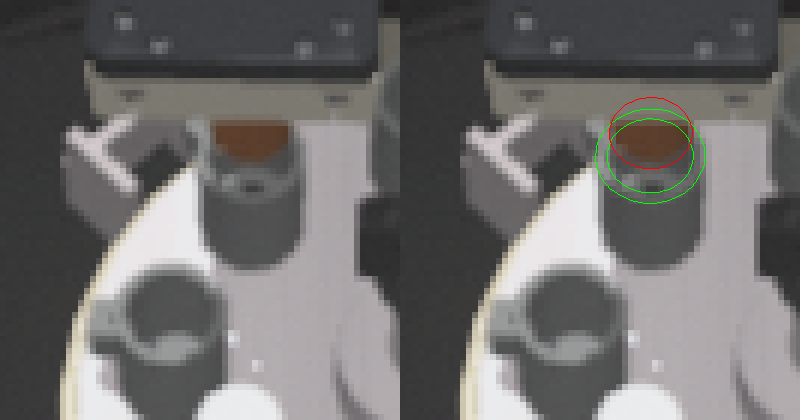

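The vial's foot (crop ≈(250,162)) is centred over the cup (crop ≈(250,155)). Now I'll go down, watching the force.

Request:
servo_tool --targets '[{"xyz":[0,-0.06,0.6],"angular":[0,0,0],"claw":1.5},{"xyz":[0,0,0.6],"angular":[0,0,0],"claw":1.5},{"xyz":[0,0,0],"angular":[0,0,0],"claw":1.5},{"xyz":[0,0,0.2],"angular":[0,0,0],"claw":1.5},{"xyz":[0,0,0.2],"angular":[0,0,0],"claw":1.5},{"xyz":[0,0,0],"angular":[0,0,0],"claw":1.5}]'

```text
t: 6.85
eef_pos: [0.5343, -0.082, 0.1641]
ee_rot: [-3.142, -0.0, 3.033]
force: [-0.8, -0.8, -0.9]
width: 0.0264
gripper_force: 20.0
```

Request:
servo_tool --targets '[{"xyz":[0,0,0.1],"angular":[0,0,0],"claw":1.5},{"xyz":[0,0,0.1],"angular":[0,0,0],"claw":1.5},{"xyz":[0,0,0],"angular":[0,0,0],"claw":1.5}]'

```text
t: 7.15
eef_pos: [0.5344, -0.082, 0.1623]
ee_rot: [3.142, -0.0, 3.033]
force: [-0.2, 0.4, -1.1]
width: 0.0267
gripper_force: 20.0
```

Request:
servo_tool --targets '[{"xyz":[0,0,0.15],"angular":[0,0,0],"claw":1.5},{"xyz":[0,0,0.15],"angular":[0,0,0],"claw":1.5},{"xyz":[0,0,0.1],"angular":[0,0,0],"claw":1.5},{"xyz":[0,0,0],"angular":[0,0,0],"claw":1.5}]'

```text
t: 7.55
eef_pos: [0.5343, -0.082, 0.1582]
ee_rot: [-3.142, -0.0, 3.033]
force: [-0.1, -0.3, -1.6]
width: 0.0268
gripper_force: 20.0
```

Request:
servo_tool --targets '[{"xyz":[0,0,0.1],"angular":[0,0,0],"claw":1.5},{"xyz":[0,0,0.1],"angular":[0,0,0],"claw":1.5},{"xyz":[0,0,0],"angular":[0,0,0],"claw":1.5}]'

```text
t: 7.85
eef_pos: [0.5344, -0.082, 0.1562]
ee_rot: [-3.142, -0.0, 3.033]
force: [-0.7, 0.4, -1.1]
width: 0.0265
gripper_force: 20.0
```

Request:
servo_tool --targets '[{"xyz":[0,0,0.1],"angular":[0,0,0],"claw":1.5},{"xyz":[0,0,0.1],"angular":[0,0,0],"claw":1.5},{"xyz":[0,0,0],"angular":[0,0,0],"claw":1.5}]'

```text
t: 8.15
eef_pos: [0.5344, -0.082, 0.1542]
ee_rot: [-3.142, -0.0, 3.033]
force: [-0.1, 0.2, -1.4]
width: 0.0271
gripper_force: 20.0
```

Request:
servo_tool --targets '[{"xyz":[0,0,0.1],"angular":[0,0,0],"claw":1.5},{"xyz":[0,0,0],"angular":[0,0,0],"claw":1.5}]'

```text
t: 8.35
eef_pos: [0.5344, -0.082, 0.1533]
ee_rot: [-3.142, -0.0, 3.033]
force: [-0.1, -0.5, -0.9]
width: 0.0265
gripper_force: 20.0
```

Request:
servo_tool --targets '[{"xyz":[0,0,0.1],"angular":[0,0,0],"claw":1.5},{"xyz":[0,0,0],"angular":[0,0,0],"claw":1.5}]'

```text
t: 8.55
eef_pos: [0.5345, -0.082, 0.1524]
ee_rot: [3.142, 0.0, 3.033]
force: [0.1, 0.7, 0.1]
width: 0.0266
gripper_force: 20.0
```

Request:
servo_tool --targets '[{"xyz":[0,0,0.1],"angular":[0,0,0],"claw":1.5},{"xyz":[0,0,0],"angular":[0,0,0],"claw":1.5}]'

```text
t: 8.75
eef_pos: [0.5345, -0.082, 0.1514]
ee_rot: [3.142, 0.0, 3.033]
force: [-0.6, -0.3, 0.9]
width: 0.0267
gripper_force: 20.0
```

Request:
servo_tool --targets '[{"xyz":[0,0,0.1],"angular":[0,0,0],"claw":1.5},{"xyz":[0,0,0],"angular":[0,0,0],"claw":1.5}]'

```text
t: 8.95
eef_pos: [0.5346, -0.0819, 0.1505]
ee_rot: [3.142, 0.0, 3.033]
force: [1.0, 1.1, 2.2]
width: 0.0268
gripper_force: 20.0
```

Request:
servo_tool --targets '[{"xyz":[0,0,0.1],"angular":[0,0,0],"claw":1.5},{"xyz":[0,0,0],"angular":[0,0,0],"claw":1.5}]'

```text
t: 9.15
eef_pos: [0.5344, -0.082, 0.1493]
ee_rot: [3.142, 0.0, 3.033]
force: [-0.1, 0.5, 2.0]
width: 0.0269
gripper_force: 20.0
```

Request:
servo_tool --targets '[{"xyz":[0,0,0.1],"angular":[0,0,0],"claw":1.5},{"xyz":[0,0,0],"angular":[0,0,0],"claw":1.5}]'

```text
t: 9.35
eef_pos: [0.5346, -0.0819, 0.1484]
ee_rot: [3.142, 0.0, 3.033]
force: [-0.8, 0.6, 3.4]
width: 0.0261
gripper_force: 20.0
```

Request:
servo_tool --targets '[{"xyz":[0,0,0.1],"angular":[0,0,0],"claw":1.5},{"xyz":[0,0,0],"angular":[0,0,0],"claw":1.5}]'

```text
t: 9.55
eef_pos: [0.5344, -0.0819, 0.1472]
ee_rot: [3.142, -0.0, 3.033]
force: [-0.2, -0.3, 2.8]
width: 0.027
gripper_force: 20.0
```

Request:
servo_tool --targets '[{"xyz":[0,0,0.1],"angular":[0,0,0],"claw":1.5},{"xyz":[0,0,0],"angular":[0,0,0],"claw":1.5}]'

```text
t: 9.75
eef_pos: [0.5345, -0.082, 0.1463]
ee_rot: [3.142, -0.0, 3.033]
force: [-0.4, -0.3, 3.5]
width: 0.0267
gripper_force: 20.0
```

Request:
servo_tool --targets '[{"xyz":[0,0,0],"angular":[0,0,0],"claw":1.5},{"xyz":[0,0,0.1],"angular":[0,0,0],"claw":1.5},{"xyz":[0,0,0],"angular":[0,0,0],"claw":1.5}]' --force 9

```text
t: 10.05
eef_pos: [0.5342, -0.0819, 0.1451]
ee_rot: [3.142, -0.0, 3.033]
force: [-0.7, 1.5, 3.0]
width: 0.0271
gripper_force: 9.0
```

Request:
servo_tool --targets '[{"xyz":[0,0,0.1],"angular":[0,0,0],"claw":1.5},{"xyz":[0,0,0],"angular":[0,0,0],"claw":1.5}]'

```text
t: 10.25
eef_pos: [0.5343, -0.082, 0.1441]
ee_rot: [3.142, -0.0, 3.033]
force: [-0.6, 1.0, 3.4]
width: 0.0269
gripper_force: 9.0
```

Request:
servo_tool --targets '[{"xyz":[0,0,0.1],"angular":[0,0,0],"claw":1.5},{"xyz":[0,0,0],"angular":[0,0,0],"claw":1.5}]'

```text
t: 10.45
eef_pos: [0.5344, -0.082, 0.1432]
ee_rot: [-3.142, -0.0, 3.033]
force: [-0.0, -0.5, 2.5]
width: 0.0273
gripper_force: 9.0
```

Request:
servo_tool --targets '[{"xyz":[0,0,0.1],"angular":[0,0,0],"claw":1.5},{"xyz":[0,0,0],"angular":[0,0,0],"claw":1.5}]'

```text
t: 10.65
eef_pos: [0.5344, -0.082, 0.1423]
ee_rot: [3.142, -0.0, 3.033]
force: [-0.2, 0.9, 4.0]
width: 0.0271
gripper_force: 9.0
```

Request:
servo_tool --targets '[{"xyz":[0,0,0.1],"angular":[0,0,0],"claw":1.5},{"xyz":[0,0,0],"angular":[0,0,0],"claw":1.5}]'

```text
t: 10.85
eef_pos: [0.5345, -0.082, 0.1413]
ee_rot: [3.142, -0.0, 3.033]
force: [-0.1, 0.2, 3.7]
width: 0.0274
gripper_force: 9.0
```

Request:
servo_tool --targets '[{"xyz":[0,0,0.1],"angular":[0,0,0],"claw":1.5},{"xyz":[0,0,0],"angular":[0,0,0],"claw":1.5}]'

```text
t: 11.05
eef_pos: [0.5342, -0.0819, 0.1401]
ee_rot: [3.142, -0.0, 3.033]
force: [-0.0, 0.1, 3.1]
width: 0.0272
gripper_force: 9.0
```

Request:
servo_tool --targets '[{"xyz":[0,0,0.1],"angular":[0,0,0],"claw":1.5},{"xyz":[0,0,0],"angular":[0,0,0],"claw":1.5}]'

```text
t: 11.25
eef_pos: [0.5343, -0.0819, 0.1391]
ee_rot: [3.142, -0.0, 3.033]
force: [0.2, -0.5, 2.7]
width: 0.0271
gripper_force: 9.0
```

Request:
servo_tool --targets '[{"xyz":[0,0,0.1],"angular":[0,0,0],"claw":1.5},{"xyz":[0,0,0],"angular":[0,0,0],"claw":1.5}]'

```text
t: 11.45
eef_pos: [0.5344, -0.082, 0.1382]
ee_rot: [3.142, -0.0, 3.033]
force: [0.3, 0.1, 2.1]
width: 0.0273
gripper_force: 9.0
```

Request:
servo_tool --targets '[{"xyz":[0,0,0.1],"angular":[0,0,0],"claw":1.5},{"xyz":[0,0,0],"angular":[0,0,0],"claw":1.5}]'

```text
t: 11.65
eef_pos: [0.5344, -0.0819, 0.1373]
ee_rot: [3.142, -0.0, 3.033]
force: [-0.0, -0.5, 3.5]
width: 0.027
gripper_force: 9.0
```

Request:
servo_tool --targets '[{"xyz":[0,0,0.1],"angular":[0,0,0],"claw":1.5},{"xyz":[0,0,0],"angular":[0,0,0],"claw":1.5}]'

```text
t: 11.85
eef_pos: [0.5345, -0.082, 0.1363]
ee_rot: [3.142, 0.0, 3.033]
force: [-0.2, 0.4, 4.1]
width: 0.0271
gripper_force: 9.0
```

Request:
servo_tool --targets '[{"xyz":[0,0,0.1],"angular":[0,0,0],"claw":1.5},{"xyz":[0,0,0],"angular":[0,0,0],"claw":1.5}]'

```text
t: 12.05
eef_pos: [0.5347, -0.0819, 0.1355]
ee_rot: [3.142, 0.001, 3.033]
force: [0.9, 0.5, 5.1]
width: 0.0271
gripper_force: 9.0
```

Request:
servo_tool --targets '[{"xyz":[0,0,0.1],"angular":[0,0,0],"claw":1.5},{"xyz":[0,0,0],"angular":[0,0,0],"claw":1.5}]'

```text
t: 12.25
eef_pos: [0.5352, -0.0819, 0.1353]
ee_rot: [3.141, 0.002, 3.034]
force: [-1.0, 0.7, 9.2]
width: 0.0271
gripper_force: 9.0
```

Request:
servo_tool --targets '[{"xyz":[0,0,0.05],"angular":[0,0,0],"claw":1.5},{"xyz":[0,0,0],"angular":[0,0,0],"claw":1.5},{"xyz":[0,0,0],"angular":[0,0,0],"claw":1.5}]'

```text
t: 12.55
eef_pos: [0.5353, -0.0819, 0.1351]
ee_rot: [3.141, 0.002, 3.034]
force: [-1.5, 2.4, 12.1]
width: 0.0274
gripper_force: 9.0
```

Request:
servo_tool --targets '[{"xyz":[0,0,0],"angular":[0,0,0],"claw":2.9},{"xyz":[0,0,0],"angular":[0,0,0],"claw":3.4},{"xyz":[0,0,0],"angular":[0,0,0],"claw":4},{"xyz":[0,0,0],"angular":[0,0,0],"claw":4.5},{"xyz":[0,0,0],"angular":[0,0,0],"claw":4.5},{"xyz":[0,0,-1],"angular":[0,0,0],"claw":4.5},{"xyz":[0,0,-2.5],"angular":[0,0,0],"claw":4.5},{"xyz":[0,0,-4],"angular":[0,0,0],"claw":4.5},{"xyz":[0,0,-4],"angular":[0,0,0],"claw":4.5},{"xyz":[0,0,0],"angular":[0,0,0],"claw":4.5},{"xyz":[0,0,0],"angular":[0,0,0],"claw":4.5}]'

```text
t: 13.65
eef_pos: [0.535, -0.0819, 0.2506]
ee_rot: [3.141, 0.003, 3.033]
force: [0.6, 0.7, -0.8]
width: 0.0446
gripper_force: 0.0
```

```bash
python3 - <<'E'
from h import *
s=monitor.get_state(); print(s['eef_pos'],s['ee_rot'],s['force'],s['width'])
f=grab('side')
im=cv2.resize(f['color'][235:390,270:440],(680,600),interpolation=cv2.INTER_CUBIC);cv2.imwrite('pics/r1.png',im)
E
```

```text
[ 0.5349647  -0.08185294  0.25057885] [3.14052663e+00 2.99549953e-03 3.03297913e+00] [ 0.63694771  0.73990814 -0.84727787] 0.044643214893494876
```

View pics/r1.png

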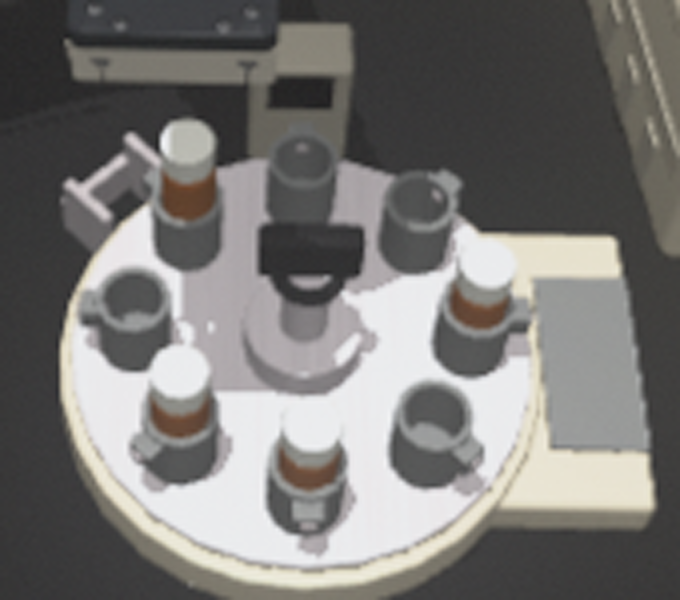

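The vial stands upright in the load cup, cap at crop (188,145); the knob is at (310,245), aligned with the gripper. Next, the knob.

Request:
servo_tool --targets '[{"xyz":[-3.0,-3.0,0],"angular":[0,0,0],"claw":4.5},{"xyz":[-3.0,-3.0,0],"angular":[0,0,0],"claw":4.5},{"xyz":[0,0,0],"angular":[0,0,0],"claw":4.5},{"xyz":[0,0,2.5],"angular":[0,0,0],"claw":4.5},{"xyz":[0,0,2.5],"angular":[0,0,0],"claw":4.5},{"xyz":[0,0,0],"angular":[0,0,0],"claw":4.5},{"xyz":[0,0,0],"angular":[0,0,0],"claw":4.5}]'

```text
t: 14.4
eef_pos: [0.5871, -0.1482, 0.1985]
ee_rot: [-3.141, -0.002, 3.033]
force: [0.1, 0.5, 0.7]
width: 0.045
gripper_force: 0.0
```

Request:
servo_tool --targets '[{"xyz":[-0.1,0,2.0],"angular":[0,0,0],"claw":4.5},{"xyz":[0,0,1.5],"angular":[0,0,0],"claw":4.5},{"xyz":[0,0,1.0],"angular":[0,0,0],"claw":4.5},{"xyz":[0,0,0],"angular":[0,0,0],"claw":4.5},{"xyz":[0,0,0],"angular":[0,0,0],"claw":4.5}]'

```text
t: 14.9
eef_pos: [0.5892, -0.1483, 0.1549]
ee_rot: [-3.141, 0.001, 3.033]
force: [-0.4, 0.6, 0.2]
width: 0.0452
gripper_force: 0.0
```

Request:
servo_tool --targets '[{"xyz":[0,0,0],"angular":[0,0,0],"claw":3.5},{"xyz":[0,0,0],"angular":[0,0,0],"claw":2.8},{"xyz":[0,0,0],"angular":[0,0,0],"claw":2.3},{"xyz":[0,0,0],"angular":[0,0,0],"claw":1.8},{"xyz":[0,0,0],"angular":[0,0,0],"claw":1.4},{"xyz":[0,0,0],"angular":[0,0,0],"claw":1.0},{"xyz":[0,0,0],"angular":[0,0,0],"claw":0.6},{"xyz":[0,0,0],"angular":[0,0,0],"claw":0.6}]' --force 30

```text
t: 15.7
eef_pos: [0.5886, -0.1482, 0.1538]
ee_rot: [-3.142, -0.0, 3.033]
force: [0.1, -0.3, 0.2]
width: 0.0063
gripper_force: 0.0
```

```bash
python3 - <<'E'
from h import *
f=grab('side');t=grab('top')
o=np.zeros((500,800,3),np.uint8);o[:,:400]=cv2.resize(f['color'][245:345,305:385],(400,500),interpolation=3);o[:,400:]=cv2.resize(t['color'][155:255,370:450],(400,500),interpolation=3)
g=lambda X:proj(f,X)[0]
print('axis z.127,.143,.159',[g([.5886,-.148,z]) for z in(.127,.143,.159)], 'top',[proj(t,[.5886,-.148,z])[0] for z in(.127,.159)])
cv2.imwrite('pics/k1.png',o)
E
```

```text
axis z.127,.143,.159 [array([347.45697514, 304.14315601]), array([347.86221063, 299.89994663]), array([348.2790342 , 295.53539868])] top [array([416.03240595, 204.95852075]), array([419.51829808, 203.52090219])]
```

View pics/k1.png

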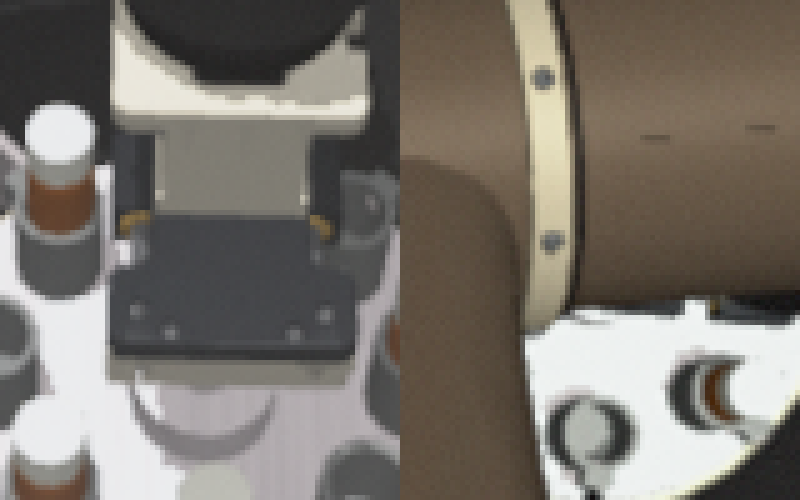

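```bash
python3 - <<'E'
from loc import *
s=monitor.get_state(); print(s['eef_pos'],s['ee_rot'],s['width'],s['force'],s['moment'])
def box(p,yaw,hx,hy,z):
    c,si=np.cos(yaw),np.sin(yaw); X=np.array([c,si]);Y=np.array([si,-c])
    return proj(S,np.array([[*(np.array(p[:2])+a*X-b*Y),z] for a in(-hx,hx) for b in (hy,)]))
p=s['eef_pos']
print('body knob seen u327-376,v322:',box(p,3.033,.039,.0965,p[2]+.044).tolist())
print('finger back knob',box(p,3.033,.0095,.024,p[2]-.022).tolist())
v=[.5785,.1964,.0726]
print('body vial seen u307-343,v200:',box(v,3.033,.039,.0965,v[2]+.044).tolist())
print('finger back vial',box(v,3.033,.0095,.035,v[2]-.022).tolist())
E
```

```text
[ 0.5886 -0.1482  0.1539] [ 3.1416 -0.      3.0331] 0.005819636294806197 [-0.8177  0.2309 -0.4712] [-0.091  -0.0548 -0.0218]
body knob seen u327-376,v322: [[373.69465081772273, 335.27763828921525], [326.5676256469651, 334.217548309316]]
finger back knob [[352.80438596818095, 314.49063158527366], [342.63878893633637, 314.26096128706183]]
body vial seen u307-343,v200: [[342.41195018378403, 210.84727340742091], [308.2167007805417, 210.05754599397818]]
finger back vial [[329.3776813383616, 209.26096813008763], [321.71372293828364, 209.08392387905243]]
```

Request:
servo_tool --targets '[{"xyz":[0,0,0],"angular":[0,0,0],"claw":0},{"xyz":[0,0,0],"angular":[0,0,0],"claw":0},{"xyz":[0,0,0],"angular":[0,0,0],"claw":0}]'

```text
t: 16.1
eef_pos: [0.5886, -0.1482, 0.1538]
ee_rot: [3.142, -0.0, 3.033]
force: [-0.2, -0.1, -0.5]
width: 0.0003
gripper_force: 0.0
```

The jaws closed on nothing, so the fingertips must be above the knob. I'll probe downward gently with closed jaws to find its top.

Request:
servo_tool --targets '[{"xyz":[0,0,0.1],"angular":[0,0,0],"claw":0},{"xyz":[0,0,0.1],"angular":[0,0,0],"claw":0},{"xyz":[0,0,0],"angular":[0,0,0],"claw":0}]'

```text
t: 16.4
eef_pos: [0.5886, -0.1482, 0.1521]
ee_rot: [-3.141, 0.0, 3.033]
force: [-1.1, 0.1, 2.6]
width: 0.0004
gripper_force: 1.6
```

Request:
servo_tool --targets '[{"xyz":[0,0,0.1],"angular":[0,0,0],"claw":0},{"xyz":[0,0,0.1],"angular":[0,0,0],"claw":0},{"xyz":[0,0,0],"angular":[0,0,0],"claw":0}]'

```text
t: 16.7
eef_pos: [0.5887, -0.1483, 0.152]
ee_rot: [-3.141, 0.001, 3.034]
force: [-5.9, 4.3, 15.9]
width: 0.0006
gripper_force: 7.9
```

Contact is at reported TCP z≈0.152 on the knob top (0.159), so the tips really end ~7 mm above the reported TCP (≈29 mm shorter than documented). I'll open up and go 20 mm below the knob's top.

Request:
servo_tool --targets '[{"xyz":[0,0,-0.5],"angular":[0,0,0],"claw":0.5},{"xyz":[0,0,-0.5],"angular":[0,0,0],"claw":2},{"xyz":[0,0,0],"angular":[0,0,0],"claw":4.0},{"xyz":[0,0,0],"angular":[0,0,0],"claw":4.5},{"xyz":[0,0,0],"angular":[0,0,0],"claw":4.5},{"xyz":[0,0,0],"angular":[0,0,0],"claw":4.5},{"xyz":[0,0,0.5],"angular":[0,0,0],"claw":4.5},{"xyz":[0,0,0.5],"angular":[0,0,0],"claw":4.5},{"xyz":[0,0,0.3],"angular":[0,0,0],"claw":4.5},{"xyz":[0,0,0],"angular":[0,0,0],"claw":4.5}]'

```text
t: 17.7
eef_pos: [0.5881, -0.1482, 0.146]
ee_rot: [-3.141, -0.001, 3.033]
force: [-0.1, 0.3, -0.6]
width: 0.045
gripper_force: 0.0
```

Request:
servo_tool --targets '[{"xyz":[0,0,0.3],"angular":[0,0,0],"claw":4.5},{"xyz":[0,0,0.2],"angular":[0,0,0],"claw":4.5},{"xyz":[0,0,0],"angular":[0,0,0],"claw":4.5}]'

```text
t: 18.0
eef_pos: [0.5884, -0.1482, 0.1415]
ee_rot: [-3.142, -0.001, 3.033]
force: [-0.3, 0.0, -0.3]
width: 0.045
gripper_force: 0.0
```

Request:
servo_tool --targets '[{"xyz":[0,0,0.3],"angular":[0,0,0],"claw":4.5},{"xyz":[0,0,0.3],"angular":[0,0,0],"claw":4.5},{"xyz":[0,0,0.2],"angular":[0,0,0],"claw":4.5},{"xyz":[0,0,0],"angular":[0,0,0],"claw":4.5}]'

```text
t: 18.4
eef_pos: [0.5884, -0.1482, 0.1334]
ee_rot: [-3.142, -0.001, 3.033]
force: [-0.4, 0.9, -0.2]
width: 0.0452
gripper_force: 0.0
```

Request:
servo_tool --targets '[{"xyz":[0,0,0],"angular":[0,0,0],"claw":3.5},{"xyz":[0,0,0],"angular":[0,0,0],"claw":2.8},{"xyz":[0,0,0],"angular":[0,0,0],"claw":2.3},{"xyz":[0,0,0],"angular":[0,0,0],"claw":1.8},{"xyz":[0,0,0],"angular":[0,0,0],"claw":1.4},{"xyz":[0,0,0],"angular":[0,0,0],"claw":1.0},{"xyz":[0,0,0],"angular":[0,0,0],"claw":0.6},{"xyz":[0,0,0],"angular":[0,0,0],"claw":0.6}]' --force 30

```text
t: 19.2
eef_pos: [0.5888, -0.147, 0.1339]
ee_rot: [3.14, 0.0, 3.033]
force: [-0.2, 5.4, 0.5]
width: 0.0138
gripper_force: 30.0
```

Request:
servo_tool --targets '[{"xyz":[0,0.1,0],"angular":[0,0,0],"claw":0.6},{"xyz":[0,0,0],"angular":[0,0,0],"claw":0.6},{"xyz":[0,0,0],"angular":[0,0,3],"claw":0.6},{"xyz":[0,0,0],"angular":[0,0,3],"claw":0.6},{"xyz":[0,0,0],"angular":[0,0,3],"claw":0.6},{"xyz":[0,0,0],"angular":[0,0,0],"claw":0.6}]' --force 45

```text
t: 19.8
eef_pos: [0.5888, -0.1468, 0.1339]
ee_rot: [3.141, 0.0, 2.876]
force: [0.1, 4.0, 0.8]
width: 0.014
gripper_force: 45.1
```

Request:
servo_tool --targets '[{"xyz":[0,0,0],"angular":[0,0,3],"claw":0.6},{"xyz":[0,0,0],"angular":[0,0,3],"claw":0.6},{"xyz":[0,0,0],"angular":[0,0,3],"claw":0.6},{"xyz":[0,0,0],"angular":[0,0,3],"claw":0.6},{"xyz":[0,0,0],"angular":[0,0,3],"claw":0.6},{"xyz":[0,0,0],"angular":[0,0,3],"claw":0.6},{"xyz":[0,0,0],"angular":[0,0,3],"claw":0.6},{"xyz":[0,0,0],"angular":[0,0,3],"claw":0.6},{"xyz":[0,0,0],"angular":[0,0,3],"claw":0.6},{"xyz":[0,0,0],"angular":[0,0,3],"claw":0.6},{"xyz":[0,0,0],"angular":[0,0,3],"claw":0.6},{"xyz":[0,0,0],"angular":[0,0,3],"claw":0.6},{"xyz":[0,0,0],"angular":[0,0,0],"claw":0.6},{"xyz":[0,0,0],"angular":[0,0,0],"claw":0.6},{"xyz":[0,0,0],"angular":[0,0,0],"claw":0.6}]'

```text
t: 21.3
eef_pos: [0.5892, -0.1464, 0.1339]
ee_rot: [3.14, -0.0, 2.249]
force: [1.0, 6.8, 0.2]
width: 0.0138
gripper_force: 45.0
```

```bash
python3 - <<'E'
from h import *
s=monitor.get_state(); print(s['q'],s['moment'],s['ee_rot'],s['width'])
E
```

```text
[ 7.72863217e-02  3.14973513e-01 -2.58335332e-01 -1.22150694e-03
 -9.96418045e-01 -2.53965215e+00] [ 2.29838124 -0.25250063 -0.04090965] [ 3.14013038e+00 -2.40465985e-04  2.24936022e+00] 0.013836617845959971
```

Request:
servo_tool --targets '[{"xyz":[0,0,0],"angular":[0,0,0],"claw":1.8},{"xyz":[0,0,0],"angular":[0,0,0],"claw":2.6},{"xyz":[0,0,0],"angular":[0,0,0],"claw":3.4},{"xyz":[0,0,0],"angular":[0,0,0],"claw":4.2},{"xyz":[0,0,0],"angular":[0,0,0],"claw":4.2},{"xyz":[0,0,0],"angular":[0,0,0],"claw":4.2},{"xyz":[0,0,-1],"angular":[0,0,0],"claw":4.2},{"xyz":[0,0,-2.5],"angular":[0,0,0],"claw":4.2},{"xyz":[0,0,-4],"angular":[0,0,0],"claw":4.2},{"xyz":[0,0,-4],"angular":[0,0,0],"claw":4.2},{"xyz":[3.5,-3.5,-1],"angular":[0,0,0],"claw":4.2},{"xyz":[3.5,-3.5,0],"angular":[0,0,0],"claw":4.2},{"xyz":[3.5,-3.5,0],"angular":[0,0,0],"claw":4.2},{"xyz":[0,0,0],"angular":[0,0,0],"claw":4.2},{"xyz":[0,0,0],"angular":[0,0,0],"claw":4.2}]'

```text
t: 22.8
eef_pos: [0.4412, -0.1312, 0.2606]
ee_rot: [3.139, 0.002, 2.248]
force: [0.2, -0.1, 0.5]
width: 0.0419
gripper_force: 0.0
```

```bash
python3 - <<'E'
from rim import *
s=monitor.get_state(); print(s['eef_pos'],s['force'],s['width'])
f=grab('side','f0.png')
im=cv2.resize(f['color'][235:390,270:440],(680,600),interpolation=3)
cv2.imwrite('pics/f1.png',im)
E
```

```text
[ 0.4412 -0.1312  0.2606] [ 0.2039 -0.1454  0.5353] 0.04189870873273858
```

View pics/f1.png

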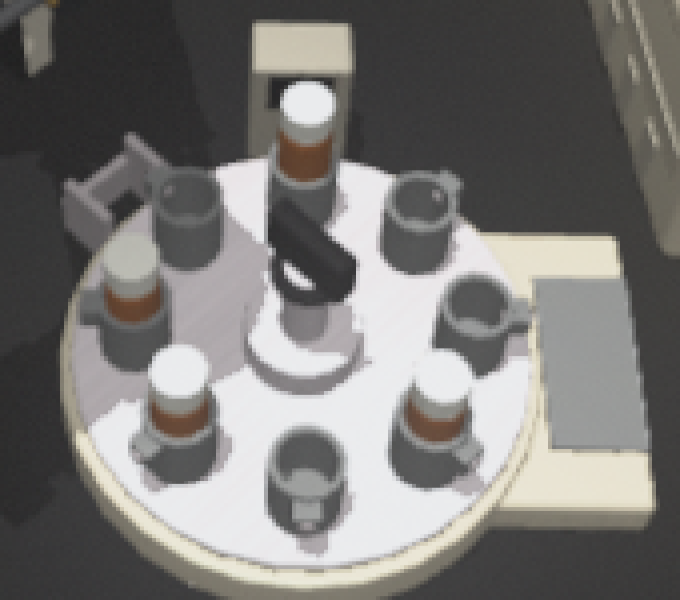

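```bash
python3 - <<'E'
from rim import *
f=S; im=cv2.imread('pics/f0.png').min(2)
y,x=np.nonzero(im[250:268,336:360]>215); u,v=x.mean()+336,y.mean()+250; print('cap centre',u,v,len(x))
c=cups([.5874,-.1471,-.102],2)
for z in(.143,.148,.153): print(z,proj(f,[c[0],c[1],z])[0])
f['g']=cv2.GaussianBlur(cv2.imread('pics/f0.png'),(0,0),.6).astype(float).mean(2)
r=differential_evolution(cost,[(.584,.591),(-.151,-.143),(-.25,.05)],args=(f,[0,1,3,6],.093),seed=1,maxiter=60);print(r.x,r.fun)
E
```

```text
cap centre 346.58 261.36 100
0.143 [346.4543 262.1407]
0.148 [346.5694 260.7166]
0.153 [346.6856 259.2807]
[ 0.5872 -0.1474 -0.1035] 11.12417374720943
```

```bash
python3 -c "
from h import *
print(order.job_done())"
```

```text
the job is handed in; nothing more can be done
None
```

The job is handed in: the vial is fully home on the seat, about 30 mm below the cup's mouth and pressed with an estimated 8 N. The carousel rests one click clockwise with the loaded vial at the reader, and the arm is clear of everything; I wasn't shown the verdict.

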